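# Knock a drilled flange out of its drilling nest and leave the nest ready

### The arm

A 7-joint arm with a two-finger parallel gripper is mounted at the origin on a cart in front of the work surface, level with it; the furniture and walls round the work are solid. World frame = base frame: x ahead of the robot, y to its left, z up, the work surface at z = 0. Lengths are in m, angles in rad, forces in N, time in s.
With the tool pointing down it reaches from about 0.4 to 0.875 m from the base axis. Payload 19.3 kg.
Tool frame: the origin (TCP) lies at the very end of the fingers, on their centre line; the grasp point (between the pads) lies 19 mm behind it; z points along the fingers, y is the line along which they close (so a half turn about z gives the same grasp; the last joint's range is limited). The gripper opens to 85 mm and grips with 20 to 120 N. Pads are 22 mm wide; open, the fingers measure 114 mm over their backs; the gripper's body (76 mm by 85 mm) begins 54 mm behind the grasp point. The pads swing forward as they close: fully open they stand 13 mm farther back than shut.
Start: joints at [1.128, 0.521, -0.036, 1.599, 0.021, 1.021, -0.113], TCP at [0.228, -0.582, 0.231] pointing down, gripper open.
Joint ranges: [-2.91, 2.91], [-0.3, 2.13], [-1.5, 1.42], [0.17, 2.43], [-1.26, 4.41], [0.16, 1.93], [-2.52, 2.52]. Speed limits (rad/s): [1.89, 1.89, 2.39, 2.39, 3.01, 3.01, 3.01].

### API

Orientations are given as [roll, pitch, yaw] about the fixed x, y, z axes, in that order (R = Rz(yaw) Ry(pitch) Rx(roll)).
In Python, from workcell import monitor, optics, job_done gives the robot as it stands.
- The arm moves only by the shell command python3 -m handwheel 'ROWS' [FORCE]. ROWS is JSON, a list of rows, each an object of numbers: "dx", "dy", "dz": the shift along the tool's x, y, z in cm; "wx", "wy", "wz": the turn, a rotation vector about the tool's x, y, z in rad; "claw": the opening in per cent of the stroke, from 0 (shut) to 100 (fully open). A call has 1 to 8 rows; each row shifts and turns the commanded pose from where the row before left it, along the tool's axes as they then stand; what a row does not reach is not made up. A row lasts 1/8 s, in which the tool goes at most 62.5 mm and 10.7 degrees, less where a joint would pass 70% of its speed; a pose out of reach is approached as far as the arm can. A call with a gripper value outside its range is refused whole. The fingers move at their own pace and stop on an object; FORCE is the grip in N (left out, the last holds). Time passes only in rows, so rows that do not move let the fingers close. It gives the time, the measured TCP pose, the force, the opening and the grip force at its end, in the units of the state.
- monitor.observe(): the state, without advancing time (a new reading comes with each control period).
- optics.grab_frame(name): name is "scene" or "top" or "wrist"; returns a dict with "frame" (384x512x3 uint8, blue, green, red), "fovy" (degrees; the focal length in pixels is half the picture's height over the tangent of half this angle, whatever the lens; pixels are square), "cx", "cy" (the principal point, pixels), "k1" (the pictures are not rectified: a ray, as slopes to the right and down, at radius r is drawn at 1 + k1 r^2 times it, then the intrinsics apply), "R" (3x3) and "t" (3): a world point X has camera coordinates R X + t. Camera axes: x right, y down, z forward; pixel columns grow to the right and rows downward; lengths in m; the calibration is good to about 2 mm. A picture is of the moment at which its call begins. There is no depth.
- job_done(): hands the job in; it is judged then, once.
Trained networks look in the newest picture that a camera, given by its name, has taken for a name from the list of things; names that differ only in an ending like _2 or _b are one class to them, and where a whole thing is asked for, a point or a joint stands for the part that bears it (a point fixed in the world has none). Each returns a list of dicts, best first, with "p" (0 to 1); they miss things now and then, are a little off and sometimes report something else, mostly with a low value. They report only what shows in the picture. A call takes as long as a camera call. They do not tell look-alikes from the thing itself.
- optics.masks_of(name, camera): "region" (384x512 bool, what is visible of it) and "rect" ([left, top, width, height] in pixels, round what is visible of it).
The state is a dict: "clock": time; "qpos": joint angles; "qd": joint speeds; "joint_efforts": joint torques, N m; "position": TCP position; "tool_rot": TCP orientation; "force": force on the tool from outside, world axes, zero at the start; "moment": the same for the moment, N m; "grip_width": finger opening in m; "finger_force": force on a finger pad.
Only numpy, scipy, OpenCV 4.12 (cv2) and the standard library are available. Lean on these libraries where they do the work, as an engineer would, in place of code of your own. Each camera call takes 0.05 s, during which the arm holds its last target. There are 200 camera calls.

### The job

Take the drilled brass flange out of the drilling nest: push the red ejector lever right down so that the flange comes up, then lift it out and lay it flat in the larger compartment of the black tray. The lever may or may not be locked, which shows only when you push it; if it does not give, turn the black knob beside it anticlockwise as far as it goes. Finally raise the lever fully to its rest position again so that the nest is ready for the next blank, and leave everything else where it is.

Things in the scene. Friction and masses are not known exactly. Their poses are not given: they have to be found in the camera images.
- nest: Drilling nest, fixed to the bench; place and yaw vary. Origin at bench level on the axis of its round pocket; z up, the lever points to -x. Base plate x -126..50, y -60..60 mm, 10 thick. Aluminium block x -39..39, y -45..45, top at z = 60. Blue housing x -118..-38, y -50..22, top at z = 56, carries lever and lock knob. Lever pivot at x = -48, z = 33 mm, axis along y.
- pocket (a point): Centre of the mouth of the nest's round pocket, on the block's top at z = 60 mm: 46 mm wide, 18 mm deep; axes as the nest's. A round steel ejector 28 mm wide lies flush in its floor; pressing the lever raises it, with the flange, by 48 mm per rad of lever, 15 mm in all.
- eject_lever (a joint): Ejector lever, rad: 0 = rest (grip up), 0.31 = pressed right down on a stop. Stiff: about 3 to 5 N down (or up) at the grip moves it; it stays where it is left and must be lifted to come back. Locked, it has some 0.02 rad of play and then resists: 15 N moves it less than 0.1 rad. A stop ends its travel at both ends.
- lever_grip (a point): Centre of the red lever grip, moving with the lever: 64 mm long (along the lever), 20 wide (along the nest's y), 15 thick; its outer end tilts 9 degrees up at rest, 9 down when pressed. At rest it lies at (-156, 0, 72) mm in the nest's frame, pressed down at (-163, 0, 37) mm. Only the bench, z = 0, lies under it.
- lock_knob (a point): Point on the vertical axis of the black round knurled lock knob, at z = 78 mm, (-90, -26) mm in the nest's frame. Knob 36 mm wide, z 65 to 88. It turns 1.3 rad between firm stops, anticlockwise from above to free the lever; friction 0.12 N m, stays where left. Its start is not visible; the lever is free from about 0.95 rad off the locked stop. Fingers may slip round it at a stop.
- flange: Turned brass flange: a disc 44 mm in diameter, 17 mm thick, with a 12 mm bore and four small holes in its top; about 0.2 kg. Origin at the centre of its underside, z its axis. It starts seated in the pocket (underside at z = 42 mm), its top 1 mm below the block's top; with the lever pressed it stands 13.5 mm out.
- tray: Loose open black plastic tray, 120 x 260 mm, walls 42 mm high, 3 thick, rim 5 mm wider all round; floor 2 mm thick. Origin at the centre of its underside, y its long axis. A cross wall 36 mm high at y = 30 mm parts it: larger compartment x -57..57, y -128..29 mm (empty, centre y = -50); the smaller, y 31..128 mm, holds a roll of tape.
- masking_tape: Bystander: roll of masking tape, 72 mm wide, 24 high, flat in the tray's smaller compartment. Origin at the centre of its underside.
- tape_measure: Bystander: yellow tape measure, 43x79x66 mm, standing on the bench. Origin at the centre of its underside.
- cutting_spray: Bystander: spray can, 67 mm wide, 189 high, at the back. Origin at the centre of its underside.
- jar: Bystander: closed glass jar, 56 mm wide, 90 high, at the back right. Origin at the centre of its underside.
- spanner: Bystander: combination spanner, 36x210x7 mm, flat at the front left. Origin at the centre of its underside.
- hex_key: Bystander: black hex key, 31x83x5 mm, flat at the front. Origin at the centre of its underside.
- nut: Bystander: steel hexagon nut, 22 mm wide, 9 high, flat at the front. Origin at the centre of its underside.
Not all that is in view belongs to the job. Several things have the shape of the flange; the one meant has the colours described above.

How it is judged:
On the way, in this order (a step that is already met when the one before it is completed fails the run):
1. The ejector lever is pressed right down and the flange has risen out of its pocket (value of joint eject_lever above 0.26 rad and z of flange in the frame of nest above 0.053 m and horizontal distance between flange and nest below 0.01 m), for 0.2 s.
2. The flange is lifted clear of the nest (z of flange in the frame of nest above 0.075 m), for 0.1 s.
At the end, for the whole second after the job is handed in: The flange lies flat (within 7 degrees) and still on the floor of the tray's larger compartment, and the ejector lever is back up within 0.05 rad of its rest position (joint value below 0.05) (x of flange in the frame of tray between -0.042 and 0.042 m and y of flange in the frame of tray between -0.115 and 0.015 m and z of flange in the frame of tray below 0.008 m and angle between flange's own z axis and vertical below 0.12 rad and linear speed of flange below 0.02 m/s and value of joint eject_lever below 0.05 rad); the robot touches nothing.
It fails at once if one of the bystanders is moved by more than 40 mm (distance of any of masking_tape, tape_measure, cutting_spray, jar, spanner, hex_key, nut from where it was at the start of the episode above 0.04 m).
It fails at once if the tray is moved by more than 40 mm (distance of tray from where it was at the start of the episode above 0.04 m).
It also fails if it takes over 69 s, if anything falls off the work surface, if the arm or the gripper's body presses on something with over 40 N, if the wrist force passes 120 N, or if a joint passes its speed limit or range.

## Working session

There is one attempt and no reset: what is moved stays moved. The work goes in short steps, Python scripts to look and compute and a shell command to move; the robot and the scene stay as the last step left them, time stands still between calls to the robot, and variables do not carry over. Pictures are saved under pics/ and viewed, at most 10 in all, crops included, and the job is handed in when it is done.

```bash
mkdir -p pics; ls
cat > h.py <<'E'
import numpy as np, cv2
from workcell import monitor, optics, job_done
def K(f):
    F=192/np.tan(np.radians(f['fovy'])/2); return F
def proj(f,X):
    c=np.array(f['R'])@np.array(X,float)+np.array(f['t']); s=c[:2]/c[2]; s=s*(1+f['k1']*(s@s))
    return s*K(f)+[f['cx'],f['cy']]
def ray(f,uv):
    d=(np.array(uv,float)-[f['cx'],f['cy']])/K(f); s=d.copy()
    for _ in range(20): s=d/(1+f['k1']*(s@s))
    R=np.array(f['R']); o=-R.T@np.array(f['t']); return o,R.T@np.array([s[0],s[1],1])
def atz(f,uv,z):
    o,v=ray(f,uv); return o+v*(z-o[2])/v[2]
E
python3 - <<'E'
from h import *
s=monitor.observe(); print(s)
a=[]
for c in ['scene','top']:
    f=optics.grab_frame(c); a.append(f['frame']); print(c,f['fovy'],f['k1'],-np.array(f['R']).T@f['t'])
    for n in ['nest','eject_lever','lock_knob','flange','tray','pocket','tape_measure','masking_tape','cutting_spray','jar']:
        try:
            for m in optics.masks_of(n,c)[:5]:
                ys,xs=np.nonzero(m['region']); print(n,round(m['p'],2),m['rect'],xs.mean().round(1),ys.mean().round(1),len(xs),atz(f,(xs.mean(),ys.mean()),0.05).round(3))
        except Exception as e: print(n,e)
for i,x in enumerate(a): cv2.imwrite(f'pics/a{i}.png',cv2.resize(x,(800,600)))
E
```

```text
pics
{'clock': 0.0, 'qpos': array([ 1.12782344,  0.52200791, -0.03632814,  1.60002466,  0.0211838 ,
        1.02108804, -0.11278213]), 'qd': array([ 1.19668787e-04, -1.45245741e-04, -2.30815830e-03,  5.82669358e-05,
       -6.61363355e-04, -1.33043048e-03, -1.63958886e-03]), 'joint_efforts': array([-2.14952292e-03, -9.27112770e+01,  1.97811820e+00, -3.69939387e+01,
        1.74485764e-02,  8.00317910e-03,  1.69636473e-05]), 'position': array([ 0.22746803, -0.58176539,  0.23072356]), 'tool_rot': array([-3.14045106e+00,  6.78226920e-05,  3.72773295e-01]), 'force': array([ 0.61895221, -0.01353689, -0.67367535]), 'moment': array([ 0.0423697 , -0.00525436,  0.00420369]), 'finger_force': 0.0, 'grip_width': 0.08508226567847656}
scene 56.86158635720491 0.02276867779716645 [-0.14856461  0.70585263  0.85031578]
nest 0.79 [280.5, 143.3, 64.9, 39.6] 305.3 163.7 1496 [ 0.556 -0.016  0.05 ]
nest 0.26 [214.7, 178.0, 19.1, 24.0] 224.0 186.8 328 [0.631 0.283 0.05 ]
eject_lever 0.48 [319.1, 154.1, 26.7, 8.2] 332.0 157.3 119 [ 0.525 -0.119  0.05 ]
lock_knob 0.81 [278.2, 145.3, 65.2, 34.7] 304.9 164.4 1
[... 965 characters left out ...]
5 ]
flange 0.75 [263.5, 174.8, 15.8, 14.9] 272.3 183.5 179 [0.582 0.135 0.05 ]
flange 0.61 [263.1, 146.4, 11.0, 14.7] 266.6 153.8 182 [0.668 0.15  0.05 ]
flange 0.56 [309.2, 163.5, 18.8, 14.0] 319.8 171.9 176 [0.613 0.    0.05 ]
tray 0.98 [141.5, 177.5, 95.5, 68.3] 191.6 210.8 4002 [0.509 0.364 0.05 ]
pocket 0.75 [293.4, 152.4, 78.7, 67.1] 330.2 186.6 2424 [ 0.57  -0.027  0.05 ]
tape_measure 0.61 [215.7, 145.6, 17.1, 27.5] 224.7 160.1 398 [0.653 0.27  0.05 ]
masking_tape 0.59 [154.1, 195.5, 23.1, 24.9] 163.6 207.7 306 [0.519 0.443 0.05 ]
cutting_spray 0.56 [188.8, 110.9, 32.7, 36.9] 204.7 127.0 884 [0.752 0.327 0.05 ]
jar 0.87 [355.8, 104.9, 29.4, 27.9] 369.9 118.7 540 [ 0.765 -0.149  0.05 ]
```

View pics/a1.png

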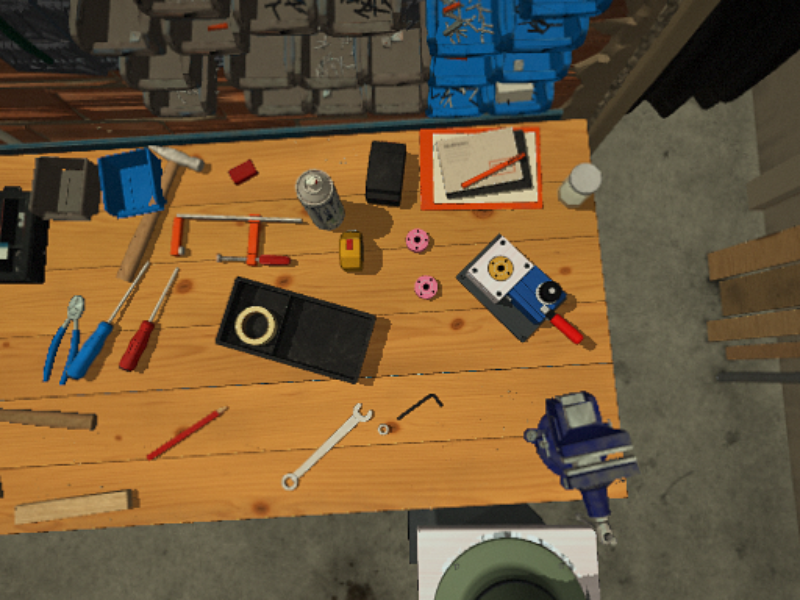

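Run:
```python
from h import *
f=optics.grab_frame('top'); a=f['frame']
c=cv2.resize(a[135:240,255:395],(800,600),interpolation=cv2.INTER_CUBIC); cv2.imwrite('pics/b.png',c)
```

```text
(no output)
```

View pics/b.png

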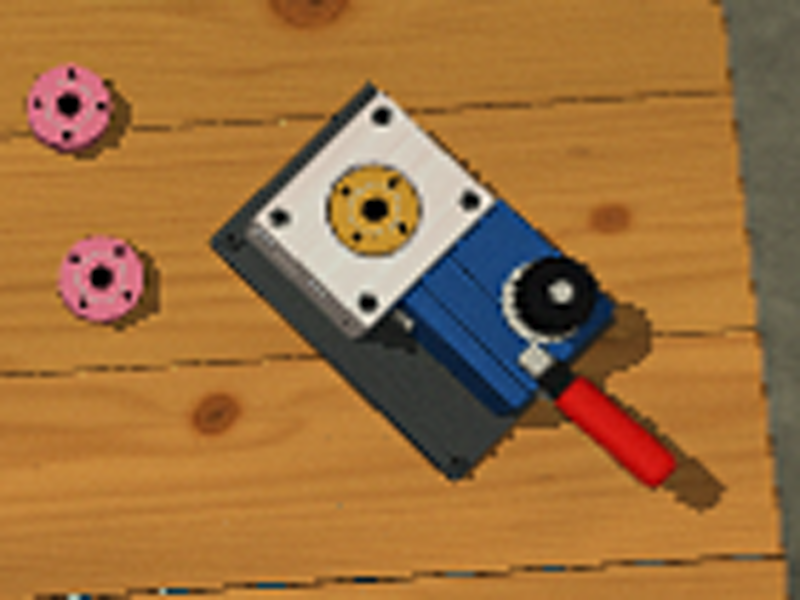

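The picture shows three flange-shaped things. The brass one in the nest is at full-frame px (320,172). The two pink ones, at (267,154) and (272,184), are look-alikes. Brass matches the description, and the crop confirms it. The lever grip is at about (363,211), the knob at (353,186), and the tray at left-centre.

Run:
```python
from h import *
from scipy.optimize import least_squares
f=optics.grab_frame('top')
C=lambda u,v:(255+u*.175,135+v*.175)
# flange, grip, knob top; block corners
P=[((0,0,.059),C(373,209)),((-.156,0,.072),C(615,432)),((-.09,-.026,.088),C(564,289)),
((.039,-.045,.06),C(378,90)),((-.039,-.045,.06),C(495,205)),((-.039,.045,.06),C(360,335)),((.039,.045,.06),C(250,222))]
def best(P):
    bs=None
    def T(p,X): c,s=np.cos(p[2]),np.sin(p[2]); return [p[0]+c*X[0]-s*X[1],p[1]+s*X[0]+c*X[1],X[2]]
    fun=lambda p:np.concatenate([proj(f,T(p,X))-np.array(u) for X,u in P])
    for y in np.arange(-3,3,.5):
        r=least_squares(fun,[.5,.1,y])
        if bs is None or r.cost<bs.cost: bs=r
    return bs,T
r,T=best(P); print(r.x,r.fun.reshape(-1,2).round(1).tolist())
for n,X in [('pocket',(0,0,.06)),('grip',(-.156,0,.072)),('gripdown',(-.163,0,.037)),('knob',(-.09,-.026,.078))]: print(n,np.round(T(r.x,X),4))
m=optics.masks_of('tray','top')[0]['region'].astype(np.uint8)
rc=cv2.minAreaRect(max(cv2.findContours(m,0,1)[0],key=cv2.contourArea)); print(rc)
s=.64
Q=[((-.065,.135,.042),(238*s,278*s)),((-.065,-.135,.042),(377*s,316*s)),((.065,-.135,.042),(357*s,382*s)),((.065,.135,.042),(216*s,342*s))]
best_=None
for flip in (1,-1):
    Q2=[((flip*X[0],X[1],X[2]),u) for X,u in Q]
    t,_=best(Q2); print('tray',flip,t.x,t.cost,t.fun.round(1), 'big centre',np.round(T(t.x,(0,-.05,0)),4))
for n in [(267,153.8),(272.3,183.5)]: print('pink',atz(f,n,.017))
```

```text
[0.61060806 0.00095939 0.7717553 ] [[-0.2, 0.4], [0.1, 0.1], [-0.9, 0.7], [-0.1, 0.4], [-0.2, -0.6], [1.2, -0.7], [0.1, -0.3]]
pocket [0.6106 0.001  0.06  ]
grip [ 0.4988 -0.1078  0.072 ]
gripdown [ 0.4938 -0.1127  0.037 ]
knob [ 0.5642 -0.0804  0.078 ]
((188.79244995117188, 210.72640991210938), (94.77877807617188, 46.01578140258789), 15.945395469665527)
tray 1 [ 0.51225007  0.37038368 -0.2710596 ] 4030.452144094331 [-14.4  42.3 -11.4  42.1  13.3 -44.9  12.8 -42.5] big centre [0.4989 0.3222 0.    ]
tray -1 [ 0.51026771  0.37059298 -0.29229895] 3.967055711793119 [-0.6 -1.7  0.6 -0.8  0.6  1.5 -0.6  0.9] big centre [0.4959 0.3227 0.    ]
pink [0.67623827 0.1476918  0.017     ]
pink [0.58710898 0.13413677 0.017     ]
```

```bash
python3 -m handwheel '[{"dx":4.2,"dy":-3.4,"dz":-0.5,"claw":0},{"dx":4.2,"dy":-3.4,"claw":0},{"dx":4.2,"dy":-3.4,"claw":0},{"dx":4.2,"dy":-3.4,"claw":0},{"dx":4.2,"dy":-3.4,"claw":0},{"dx":4.2,"dy":-3.4,"claw":0}]' 30
```

```text
schema error: expected keys dx, dy, dz, wx, wy, wz, claw
```

```bash
python3 -m handwheel '[{"dx":4.2,"dy":-3.4,"dz":-0.5,"wx":0,"wy":0,"wz":0,"claw":0},{"dx":4.2,"dy":-3.4,"dz":0,"wx":0,"wy":0,"wz":0,"claw":0},{"dx":4.2,"dy":-3.4,"dz":0,"wx":0,"wy":0,"wz":0,"claw":0},{"dx":4.2,"dy":-3.4,"dz":0,"wx":0,"wy":0,"wz":0,"claw":0},{"dx":4.2,"dy":-3.4,"dz":0,"wx":0,"wy":0,"wz":0,"claw":0},{"dx":4.2,"dy":-3.4,"dz":0,"wx":0,"wy":0,"wz":0,"claw":0}]' 30; python3 -c "
from h import *
print(monitor.observe()['qpos'])"
```

```text
clock: 2.0
position: [0.3887, -0.2988, 0.2365]
tool_rot: [3.141, -0.0, 0.373]
force: [1.0, -0.8, -0.2]
grip_width: -0.0001
finger_force: 0.0
[ 0.64667336  0.30409516 -0.1392809   1.93562724  0.05297637  0.90475159
 -0.71707865]
```

```bash
python3 -m handwheel '[{"dx":4.1,"dy":-3.4,"dz":0,"wx":0,"wy":0,"wz":0,"claw":0},{"dx":4.1,"dy":-3.4,"dz":0,"wx":0,"wy":0,"wz":0,"claw":0},{"dx":4.1,"dy":-3.4,"dz":0,"wx":0,"wy":0,"wz":0,"claw":0},{"dx":4.1,"dy":-3.4,"dz":0,"wx":0,"wy":0,"wz":0,"claw":0},{"dx":0,"dy":0,"dz":4,"wx":0,"wy":0,"wz":-0.133,"claw":0},{"dx":0,"dy":0,"dz":4,"wx":0,"wy":0,"wz":-0.133,"claw":0},{"dx":0,"dy":0,"dz":4,"wx":0,"wy":0,"wz":-0.133,"claw":0},{"dx":0,"dy":0,"dz":0,"wx":0,"wy":0,"wz":0,"claw":0}]'; python3 -c "
from h import *
print(monitor.observe()['qpos'])"
```

```text
clock: 3.0
position: [0.4898, -0.1137, 0.1146]
tool_rot: [-3.138, 0.002, 0.771]
force: [-0.1, 0.4, 1.1]
grip_width: -0.0001
finger_force: 0.0
[ 0.32514442  0.51351219 -0.28263862  2.00468074  0.22491431  0.65719177
 -0.90196881]
```

```bash
python3 -m handwheel '[{"dx":0,"dy":0,"dz":2.5,"wx":0,"wy":0,"wz":0,"claw":0},{"dx":0,"dy":0,"dz":0.5,"wx":0,"wy":0,"wz":0,"claw":0},{"dx":0,"dy":0,"dz":0.4,"wx":0,"wy":0,"wz":0,"claw":0},{"dx":0,"dy":0,"dz":0.3,"wx":0,"wy":0,"wz":0,"claw":0},{"dx":0,"dy":0,"dz":0.3,"wx":0,"wy":0,"wz":0,"claw":0}]'
python3 -m handwheel '[{"dx":0,"dy":0,"dz":0.2,"wx":0,"wy":0,"wz":0,"claw":0},{"dx":0,"dy":0,"dz":0.2,"wx":0,"wy":0,"wz":0,"claw":0}]'
```

```text
clock: 3.62
position: [0.4914, -0.1143, 0.0768]
tool_rot: [3.141, -0.0, 0.771]
force: [-1.0, -1.5, 3.9]
grip_width: 0.0001
finger_force: 1.8
clock: 3.88
position: [0.4912, -0.114, 0.0723]
tool_rot: [3.141, 0.0, 0.772]
force: [-1.5, -1.9, 4.3]
grip_width: 0.0002
finger_force: 1.8
```

```bash
python3 -m handwheel '[{"dx":0,"dy":0,"dz":0.4,"wx":0,"wy":0,"wz":0,"claw":0},{"dx":0,"dy":0,"dz":0.4,"wx":0,"wy":0,"wz":0,"claw":0},{"dx":0,"dy":0,"dz":0.2,"wx":0,"wy":0,"wz":0,"claw":0}]'
```

```text
clock: 4.25
position: [0.491, -0.1139, 0.0619]
tool_rot: [-3.141, 0.0, 0.772]
force: [-2.6, -2.8, 3.3]
grip_width: 0.0002
finger_force: 1.9
```

Free to move. I'll press on to the stop.

```bash
python3 -m handwheel '[{"dx":0,"dy":0,"dz":0.5,"wx":0,"wy":0,"wz":0,"claw":0},{"dx":0,"dy":0,"dz":0.5,"wx":0,"wy":0,"wz":0,"claw":0},{"dx":0,"dy":0,"dz":0.4,"wx":0,"wy":0,"wz":0,"claw":0}]'
python3 -m handwheel '[{"dx":0,"dy":0,"dz":0.3,"wx":0,"wy":0,"wz":0,"claw":0},{"dx":0,"dy":0,"dz":0.2,"wx":0,"wy":0,"wz":0,"claw":0}]'
```

```text
clock: 4.62
position: [0.4911, -0.114, 0.0479]
tool_rot: [-3.141, 0.0, 0.772]
force: [-3.7, -3.1, 3.7]
grip_width: 0.0001
finger_force: 2.3
clock: 4.88
position: [0.4913, -0.1142, 0.044]
tool_rot: [3.141, 0.0, 0.772]
force: [-14.9, -1.7, 55.5]
grip_width: -0.0
finger_force: 28.2
```

```bash
python3 -m handwheel '[{"dx":0,"dy":0,"dz":-4,"wx":0,"wy":0,"wz":0,"claw":0},{"dx":0,"dy":0,"dz":-4,"wx":0,"wy":0,"wz":0,"claw":0},{"dx":0,"dy":0,"dz":-4,"wx":0,"wy":0,"wz":0,"claw":78},{"dx":4.1,"dy":0,"dz":0,"wx":0,"wy":0,"wz":0,"claw":78},{"dx":4.1,"dy":0,"dz":0,"wx":0,"wy":0,"wz":0,"claw":78},{"dx":4.1,"dy":0,"dz":0,"wx":0,"wy":0,"wz":0,"claw":78},{"dx":4.1,"dy":0,"dz":0,"wx":0,"wy":0,"wz":0,"claw":78},{"dx":0,"dy":0,"dz":0,"wx":0,"wy":0,"wz":0,"claw":78}]'
python3 - <<'E'
from h import *
s=monitor.observe(); print(s['position'],s['tool_rot'],s['grip_width'])
f=optics.grab_frame('wrist'); cv2.imwrite('pics/w.png',f['frame'])
for m in optics.masks_of('flange','wrist')[:3]:
    x,y,w,h=m['rect']; ys,xs=np.nonzero(m['region']); print(m['p'],m['rect'],xs.mean(),ys.mean(),atz(f,(x+w/2,y+h/2),.07),atz(f,(xs.mean(),ys.mean()),.07))
E
```

```text
clock: 5.88
position: [0.6103, 0.0041, 0.1628]
tool_rot: [-3.141, -0.002, 0.776]
force: [-0.5, 0.1, -0.3]
grip_width: 0.0664
finger_force: 0.0
[0.61026523 0.00407134 0.16279677] [-3.14068520e+00 -2.19757990e-03  7.75596107e-01] 0.06644175004434619
0.9 [116.6, 73.0, 50.2, 50.8] 140.14864864864865 100.11954261954261 [0.60378588 0.11834883 0.07      ] [0.60199095 0.11840586 0.07      ]
0.84 [170.6, 0.4, 46.1, 43.9] 193.36212624584718 18.365448504983387 [0.67054787 0.12550996 0.07      ] [0.67238935 0.12747825 0.07      ]
0.56 [235.7, 167.0, 52.3, 55.1] 260.4135829342621 193.47801480191555 [6.13813216e-01 5.25799108e-04 7.00000000e-02] [0.61363904 0.00198265 0.07      ]
```

View pics/w.png

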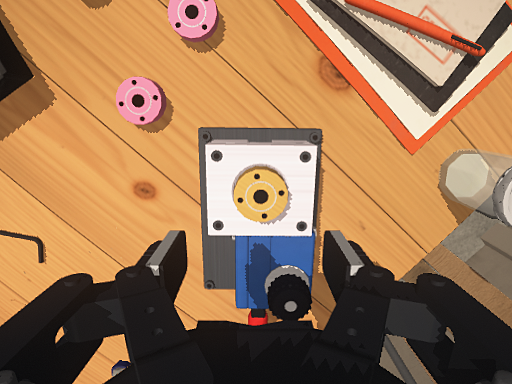

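The wrist picture shows the brass flange standing out of the block at px (261,196), with the pads to either side and the pink discs well away at (138,101) and (193,12).

Run:
```python
from h import *
f=optics.grab_frame('wrist'); s=monitor.observe(); p=s['position']
a=atz(f,(261,196),.0735);b=atz(f,(260.5,190.8),.06)
R=cv2.Rodrigues(np.array([0,0,0.]))[0]
y=s['tool_rot'][2]; X=np.array([np.cos(y),np.sin(y)]);Y=np.array([np.sin(y),-np.cos(y)])
print(a,b,s['position'],[(100*(q[:2]-p[:2])@X,100*(q[:2]-p[:2])@Y) for q in (a,b,np.array([.6106,.001]))])
```

```text
[ 0.61136899 -0.00244944  0.0735    ] [ 0.61175013 -0.00186228  0.06      ] [6.08442328e-01 1.69287303e-04 1.63014246e-01] [(np.float64(0.027155038012547508), np.float64(0.3917823456249371)), (np.float64(0.09541761652813997), np.float64(0.3762757565602272)), (np.float64(0.21257879075161795), np.float64(0.09092076051980215))]
```

```bash
python3 -m handwheel '[{"dx":0.1,"dy":0.3,"dz":2.5,"wx":0,"wy":0,"wz":0,"claw":78},{"dx":0,"dy":0,"dz":3,"wx":0,"wy":0,"wz":0,"claw":78},{"dx":0,"dy":0,"dz":3,"wx":0,"wy":0,"wz":0,"claw":78},{"dx":0,"dy":0,"dz":1,"wx":0,"wy":0,"wz":0,"claw":78},{"dx":0,"dy":0,"dz":0.7,"wx":0,"wy":0,"wz":0,"claw":78},{"dx":0,"dy":0,"dz":0,"wx":0,"wy":0,"wz":0,"claw":78}]'
python3 -m handwheel '[{"dx":0,"dy":0,"dz":0,"wx":0,"wy":0,"wz":0,"claw":45},{"dx":0,"dy":0,"dz":0,"wx":0,"wy":0,"wz":0,"claw":40},{"dx":0,"dy":0,"dz":0,"wx":0,"wy":0,"wz":0,"claw":40},{"dx":0,"dy":0,"dz":0,"wx":0,"wy":0,"wz":0,"claw":40}]' 30
```

```text
clock: 6.78
position: [0.6117, -0.0012, 0.0618]
tool_rot: [3.141, -0.0, 0.771]
force: [0.5, 1.0, 0.3]
grip_width: 0.0663
finger_force: 0.0
clock: 7.28
position: [0.612, -0.001, 0.0621]
tool_rot: [3.141, -0.001, 0.772]
force: [-0.9, 0.4, 6.6]
grip_width: 0.0424
finger_force: 29.8
```

```bash
python3 -m handwheel '[{"dx":0,"dy":0,"dz":-0.2,"wx":0,"wy":0,"wz":0,"claw":20},{"dx":0,"dy":0,"dz":-0.3,"wx":0,"wy":0,"wz":0,"claw":20},{"dx":0,"dy":0,"dz":-1,"wx":0,"wy":0,"wz":0,"claw":20},{"dx":0,"dy":0,"dz":-2,"wx":0,"wy":0,"wz":0,"claw":20},{"dx":0,"dy":0,"dz":-2,"wx":0,"wy":0,"wz":0,"claw":20},{"dx":0,"dy":0,"dz":-2,"wx":0,"wy":0,"wz":0,"claw":20},{"dx":0,"dy":0,"dz":0,"wx":0,"wy":0,"wz":0,"claw":20},{"dx":0,"dy":0,"dz":0,"wx":0,"wy":0,"wz":0,"claw":20}]' 40
python3 - <<'E'
from h import *
s=monitor.observe(); print(s['position'],s['tool_rot'],s['grip_width'],s['qpos'])
f=optics.grab_frame('wrist'); cv2.imwrite('pics/w2.png',f['frame'])
E
```

```text
clock: 8.28
position: [0.6114, -0.0011, 0.1362]
tool_rot: [-3.142, 0.0, 0.772]
force: [-0.3, -0.4, -2.2]
grip_width: 0.0426
finger_force: 41.0
[ 0.61135988 -0.00106661  0.13618926] [-3.14151992e+00  1.75184907e-04  7.71772499e-01] 0.04262800389222572 [ 0.10770949  0.62382193 -0.29755054  1.70904612  0.23138946  0.8434943
 -1.0906701 ]
```

View pics/w2.png

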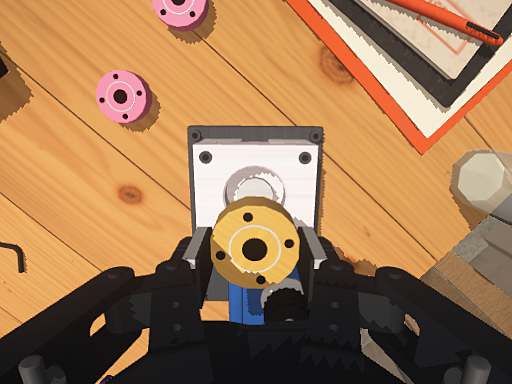

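The flange is held level and clear of the empty pocket, with the ejector visible at (255,190). Moving to the tray.

```bash
python3 -m handwheel '[{"dx":2,"dy":-4.5,"dz":0,"wx":0,"wy":0,"wz":0,"claw":20},{"dx":2,"dy":-4.5,"dz":0,"wx":0,"wy":0,"wz":0,"claw":20},{"dx":2,"dy":-4.5,"dz":0,"wx":0,"wy":0,"wz":0,"claw":20},{"dx":2,"dy":-4.5,"dz":0,"wx":0,"wy":0,"wz":0,"claw":20},{"dx":2,"dy":-4.5,"dz":0,"wx":0,"wy":0,"wz":0,"claw":20},{"dx":2,"dy":-4.5,"dz":0,"wx":0,"wy":0,"wz":0,"claw":20},{"dx":2,"dy":-4.3,"dz":0,"wx":0,"wy":0,"wz":0,"claw":20},{"dx":0,"dy":0,"dz":0,"wx":0,"wy":0,"wz":0.1,"claw":20}]' 40
python3 -m handwheel '[{"dx":0,"dy":0,"dz":0,"wx":0,"wy":0,"wz":0.15,"claw":20},{"dx":0,"dy":0,"dz":0,"wx":0,"wy":0,"wz":0.15,"claw":20},{"dx":0,"dy":0,"dz":0,"wx":0,"wy":0,"wz":0,"claw":20}]' 40
python3 - <<'E'
from h import *
s=monitor.observe(); print(s['position'],s['tool_rot'],s['grip_width'],s['qpos'])
f=optics.grab_frame('top'); g=optics.grab_frame('wrist')
cv2.imwrite('pics/p.png',np.hstack([cv2.resize(f['frame'][130:290,90:330],(450,300)),cv2.resize(g['frame'],(350,262))[:,:] if 0 else np.pad(cv2.resize(g['frame'],(350,262)),((0,38),(0,0),(0,0)))]))
for X in [(0,0),(0,.03),(0,-.128),(.057,-.05),(-.057,-.05),(0,-.05)]:
    c,q=np.cos(-.292),np.sin(-.292); print(X,proj(f,(.5103+c*X[0]-q*X[1],.3706+q*X[0]+c*X[1],.0)).round(), proj(g,(.5103+c*X[0]-q*X[1],.3706+q*X[0]+c*X[1],.0)).round())
E
```

```text
clock: 9.32
position: [0.4912, 0.3249, 0.1356]
tool_rot: [-3.139, 0.001, 0.676]
force: [0.6, -1.5, -2.6]
grip_width: 0.0418
finger_force: 41.2
clock: 9.7
position: [0.4932, 0.321, 0.1357]
tool_rot: [3.141, 0.001, 0.373]
force: [-0.1, 0.3, -2.5]
grip_width: 0.0419
finger_force: 41.2
[0.49324046 0.32095503 0.13570059] [3.14108875e+00 9.16785500e-04 3.72896848e-01] 0.04189440302664198 [-0.53119418  0.58577963 -0.20857966  1.77478549  0.16073758  0.79860231
 -2.01643271]
(0, 0) [193. 212.] [212. 145.]
(0, 0.03) [183. 209.] [185. 125.]
(0, -0.128) [234. 223.] [317. 226.]
(0.057, -0.05) [214. 198.] [294. 130.]
(-0.057, -0.05) [203. 235.] [219. 223.]
(0, -0.05) [209. 216.] [255. 178.]
```

View pics/p.png

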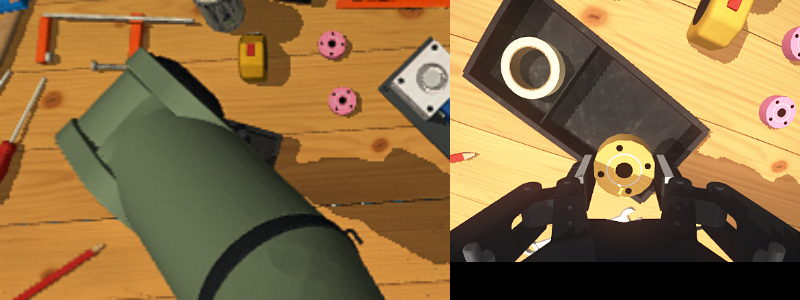

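The right half shows the tray under the gripper as predicted: cross wall at about (567,90), tape at (532,67), and the larger compartment below the flange. Lowering.

```bash
python3 -m handwheel '[{"dx":0,"dy":0,"dz":3,"wx":0,"wy":0,"wz":0,"claw":20},{"dx":0,"dy":0,"dz":3,"wx":0,"wy":0,"wz":0,"claw":20},{"dx":0,"dy":0,"dz":3,"wx":0,"wy":0,"wz":0,"claw":20},{"dx":0,"dy":0,"dz":2,"wx":0,"wy":0,"wz":0,"claw":20},{"dx":0,"dy":0,"dz":0.8,"wx":0,"wy":0,"wz":0,"claw":20},{"dx":0,"dy":0,"dz":0.4,"wx":0,"wy":0,"wz":0,"claw":20},{"dx":0,"dy":0,"dz":0.2,"wx":0,"wy":0,"wz":0,"claw":20}]' 40
```

```text
clock: 10.68
position: [0.494, 0.3212, 0.0129]
tool_rot: [-3.141, -0.001, 0.372]
force: [0.3, -0.5, -2.4]
grip_width: 0.042
finger_force: 41.2
```

```bash
python3 -m handwheel '[{"dx":0,"dy":0,"dz":0.2,"wx":0,"wy":0,"wz":0,"claw":20},{"dx":0,"dy":0,"dz":0.2,"wx":0,"wy":0,"wz":0,"claw":20},{"dx":0,"dy":0,"dz":0,"wx":0,"wy":0,"wz":0,"claw":20}]'
```

```text
clock: 11.05
position: [0.4938, 0.3211, 0.0085]
tool_rot: [-3.141, -0.0, 0.372]
force: [0.9, -0.2, -1.2]
grip_width: 0.0414
finger_force: 41.3
```

```bash
python3 -m handwheel '[{"dx":0,"dy":0,"dz":0.15,"wx":0,"wy":0,"wz":0,"claw":20},{"dx":0,"dy":0,"dz":0,"wx":0,"wy":0,"wz":0,"claw":20}]'
```

```text
clock: 11.3
position: [0.4939, 0.3211, 0.0083]
tool_rot: [3.142, -0.001, 0.372]
force: [-7.6, -5.8, 27.0]
grip_width: 0.0421
finger_force: 44.1
```

On the floor. Release and rise, then check.

```bash
python3 -m handwheel '[{"dx":0,"dy":0,"dz":-0.1,"wx":0,"wy":0,"wz":0,"claw":50},{"dx":0,"dy":0,"dz":0,"wx":0,"wy":0,"wz":0,"claw":70},{"dx":0,"dy":0,"dz":-0.1,"wx":0,"wy":0,"wz":0,"claw":70},{"dx":0,"dy":0,"dz":-2,"wx":0,"wy":0,"wz":0,"claw":70},{"dx":0,"dy":0,"dz":-4,"wx":0,"wy":0,"wz":0,"claw":70},{"dx":0,"dy":0,"dz":-4,"wx":0,"wy":0,"wz":0,"claw":70},{"dx":0,"dy":0,"dz":-4,"wx":0,"wy":0,"wz":0,"claw":70},{"dx":0,"dy":0,"dz":0,"wx":0,"wy":0,"wz":0,"claw":70}]'
python3 - <<'E'
from h import *
s=monitor.observe(); print(s['position'],s['tool_rot'],s['grip_width'],s['qpos'])
g=optics.grab_frame('wrist'); cv2.imwrite('pics/r.png',g['frame'])
E
```

```text
clock: 12.3
position: [0.4949, 0.3219, 0.153]
tool_rot: [-3.14, -0.006, 0.372]
force: [0.2, -0.3, 0.1]
grip_width: 0.0597
finger_force: 0.0
[0.49494997 0.32190394 0.15303704] [-3.14013387 -0.005672    0.37157264] 0.0597034975509204 [-0.5253076   0.56257634 -0.21567788  1.76322192  0.1564795   0.82657086
 -2.01356637]
```

View pics/r.png

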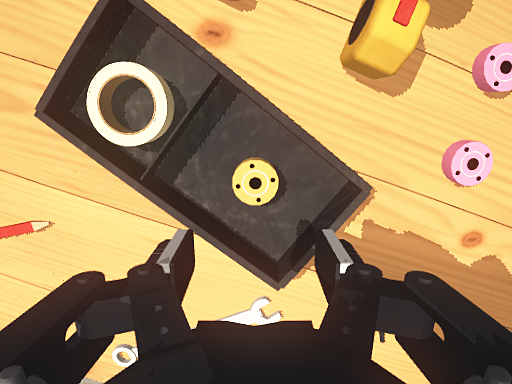

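The picture shows the flange flat at (255,183) in the middle of the larger compartment, with the tape roll undisturbed at (130,103). Back to the lever.

```bash
python3 -m handwheel '[{"dx":-1.8,"dy":4.5,"dz":0,"wx":0,"wy":0,"wz":0,"claw":70},{"dx":-1.8,"dy":4.5,"dz":0,"wx":0,"wy":0,"wz":0,"claw":70},{"dx":-1.8,"dy":4.5,"dz":0,"wx":0,"wy":0,"wz":0,"claw":70},{"dx":-1.8,"dy":4.5,"dz":0,"wx":0,"wy":0,"wz":0,"claw":70},{"dx":-1.8,"dy":4.5,"dz":0,"wx":0,"wy":0,"wz":0,"claw":70},{"dx":-1.8,"dy":4.5,"dz":0,"wx":0,"wy":0,"wz":0,"claw":70},{"dx":-1.8,"dy":4.5,"dz":0,"wx":0,"wy":0,"wz":0,"claw":70},{"dx":-1.8,"dy":4.5,"dz":0,"wx":0,"wy":0,"wz":0,"claw":70}]'
python3 -m handwheel '[{"dx":-1.8,"dy":4.5,"dz":0,"wx":0,"wy":0,"wz":0,"claw":70},{"dx":0,"dy":0,"dz":0,"wx":0,"wy":0,"wz":-0.133,"claw":70},{"dx":0,"dy":0,"dz":0,"wx":0,"wy":0,"wz":-0.133,"claw":70},{"dx":0,"dy":0,"dz":0,"wx":0,"wy":0,"wz":-0.133,"claw":70},{"dx":0,"dy":0,"dz":0,"wx":0,"wy":0,"wz":0,"claw":70},{"dx":0,"dy":0,"dz":0,"wx":0,"wy":0,"wz":0,"claw":70}]'
python3 - <<'E'
from h import *
s=monitor.observe(); print(s['position'],s['tool_rot'],s['grip_width'],s['qpos'])
p=s['position']; y=s['tool_rot'][2]; X=np.array([np.cos(y),np.sin(y)]);Y=np.array([np.sin(y),-np.cos(y)])
d=np.array([.4906,-.118])-p[:2]; print('to go cm',100*d@X,100*d@Y)
g=optics.grab_frame('wrist'); cv2.imwrite('pics/l.png',g['frame'])
r=optics.masks_of('eject_lever','wrist')
for m in r[:2]: print(m['p'],m['rect'])
hsv=cv2.cvtColor(g['frame'],cv2.COLOR_BGR2HSV); k=((hsv[...,0]<6)|(hsv[...,0]>174))&(hsv[...,1]>180)&(hsv[...,2]>90)
n,l,st,c=cv2.connectedComponentsWithStats(k.astype(np.uint8)); 
for i in range(1,n):
    if st[i,4]>100: print(st[i],c[i],atz(g,c[i],.042))
E
```

```text
clock: 13.35
position: [0.4896, -0.0683, 0.1486]
tool_rot: [-3.141, 0.001, 0.372]
force: [0.4, 0.3, -0.8]
grip_width: 0.0598
finger_force: 0.0
clock: 14.1
position: [0.4896, -0.1152, 0.1486]
tool_rot: [-3.141, 0.0, 0.768]
force: [-0.1, -0.3, -0.1]
grip_width: 0.0597
finger_force: 0.0
[ 0.48957789 -0.11522004  0.14863937] [-3.14113559e+00  2.59032753e-04  7.67561580e-01] 0.05967668611935045 [ 0.333102    0.45662972 -0.28625428  1.98390275  0.18833998  0.72665817
 -0.86997915]
to go cm -0.11948359923439157 0.27102115188183057
0.96 [247.5, 129.9, 22.0, 86.2]
[ 246  146   24   70 1526] [257.02228047 180.2785059 ] [ 0.49650054 -0.11027515  0.042     ]
```

View pics/l.png

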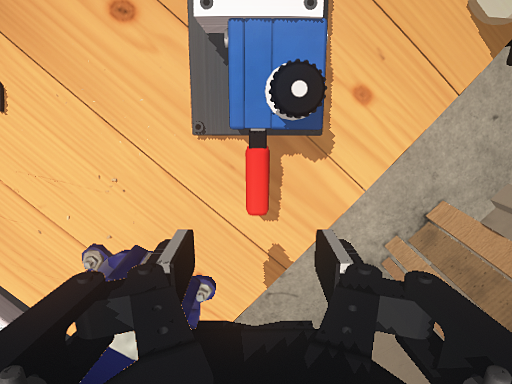

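The red lever grip is at px (257,180), pressed down and in line with the fingers, and the vise is well clear. Descend and grip it from the sides.

```bash
python3 -m handwheel '[{"dx":0,"dy":0.2,"dz":4,"wx":0,"wy":0,"wz":0,"claw":70},{"dx":0,"dy":0,"dz":4,"wx":0,"wy":0,"wz":0,"claw":70},{"dx":0,"dy":0,"dz":3,"wx":0,"wy":0,"wz":0,"claw":70},{"dx":0,"dy":0,"dz":1.6,"wx":0,"wy":0,"wz":0,"claw":30},{"dx":0,"dy":0,"dz":0,"wx":0,"wy":0,"wz":0,"claw":10},{"dx":0,"dy":0,"dz":0,"wx":0,"wy":0,"wz":0,"claw":10},{"dx":0,"dy":0,"dz":0,"wx":0,"wy":0,"wz":0,"claw":10}]' 30
```

```text
clock: 15.08
position: [0.4914, -0.1167, 0.0236]
tool_rot: [3.141, -0.0, 0.77]
force: [-2.4, 0.7, -0.3]
grip_width: 0.0193
finger_force: 33.6
```

```bash
python3 -m handwheel '[{"dx":0.1,"dy":0,"dz":-0.6,"wx":0,"wy":0,"wz":0,"claw":10},{"dx":0.1,"dy":0,"dz":-0.6,"wx":0,"wy":0,"wz":0,"claw":10},{"dx":0.1,"dy":0,"dz":-0.6,"wx":0,"wy":0,"wz":0,"claw":10},{"dx":0.1,"dy":0,"dz":-0.6,"wx":0,"wy":0,"wz":0,"claw":10},{"dx":0.1,"dy":0,"dz":-0.6,"wx":0,"wy":0,"wz":0,"claw":10},{"dx":0.1,"dy":0,"dz":-0.4,"wx":0,"wy":0,"wz":0,"claw":10}]' 40
python3 -m handwheel '[{"dx":0,"dy":0,"dz":-0.3,"wx":0,"wy":0,"wz":0,"claw":10},{"dx":0,"dy":0,"dz":-0.2,"wx":0,"wy":0,"wz":0,"claw":10},{"dx":0,"dy":0,"dz":0,"wx":0,"wy":0,"wz":0,"claw":10}]' 40
```

```text
clock: 15.82
position: [0.4965, -0.1117, 0.0574]
tool_rot: [3.141, -0.002, 0.772]
force: [5.2, 4.2, -10.6]
grip_width: 0.0193
finger_force: 39.3
clock: 16.2
position: [0.4967, -0.1113, 0.0612]
tool_rot: [3.141, -0.003, 0.772]
force: [14.2, 4.1, -37.5]
grip_width: 0.0191
finger_force: 44.0
```

Stop reached. Release, rise and check.

```bash
python3 -m handwheel '[{"dx":0,"dy":0,"dz":0.1,"wx":0,"wy":0,"wz":0,"claw":60},{"dx":0,"dy":0,"dz":0,"wx":0,"wy":0,"wz":0,"claw":70},{"dx":0,"dy":0,"dz":0,"wx":0,"wy":0,"wz":0,"claw":70},{"dx":0,"dy":0,"dz":-3,"wx":0,"wy":0,"wz":0,"claw":70},{"dx":0,"dy":0,"dz":-4,"wx":0,"wy":0,"wz":0,"claw":70},{"dx":-3,"dy":0,"dz":-4,"wx":0,"wy":0,"wz":0,"claw":70},{"dx":-3,"dy":0,"dz":-1,"wx":0,"wy":0,"wz":0,"claw":70},{"dx":0,"dy":0,"dz":0,"wx":0,"wy":0,"wz":0,"claw":70}]'
python3 - <<'E'
from h import *
print(monitor.observe()['position'],monitor.observe()['force'])
g=optics.grab_frame('wrist'); f=optics.grab_frame('top'); h=optics.grab_frame('scene')
x=np.hstack([cv2.resize(g['frame'],(400,300)),cv2.resize(f['frame'],(400,300))]); cv2.imwrite('pics/e.png',np.vstack([x,np.hstack([cv2.resize(h['frame'][110:260,150:360],(400,300)),cv2.resize(f['frame'][130:250,130:290],(400,300))])]))
hsv=cv2.cvtColor(g['frame'],cv2.COLOR_BGR2HSV); k=((hsv[...,0]<6)|(hsv[...,0]>174))&(hsv[...,1]>180)&(hsv[...,2]>90)
n,l,st,c=cv2.connectedComponentsWithStats(k.astype(np.uint8)); 
for i in range(1,n):
    if st[i,4]>100: print(st[i],c[i])
c,q=np.cos(.7718),np.sin(.7718)
for X in [(-.156,0,.072),(-.163,0,.037)]: print(proj(g,(.611+c*X[0],-.001+q*X[0],X[2])))
E
```

```text
clock: 17.2
position: [0.4516, -0.156, 0.182]
tool_rot: [3.14, 0.0, 0.768]
force: [0.3, 0.1, -0.3]
grip_width: 0.06
finger_force: 0.0
[ 0.45160242 -0.15600879  0.1819518 ] [ 0.2637482   0.05488507 -0.32370999]
[ 241   65   25   80 1925] [252.95324675 104.32727273]
[255.06724151 109.50269262]
[254.96837162 117.33851274]
```

View pics/e.png

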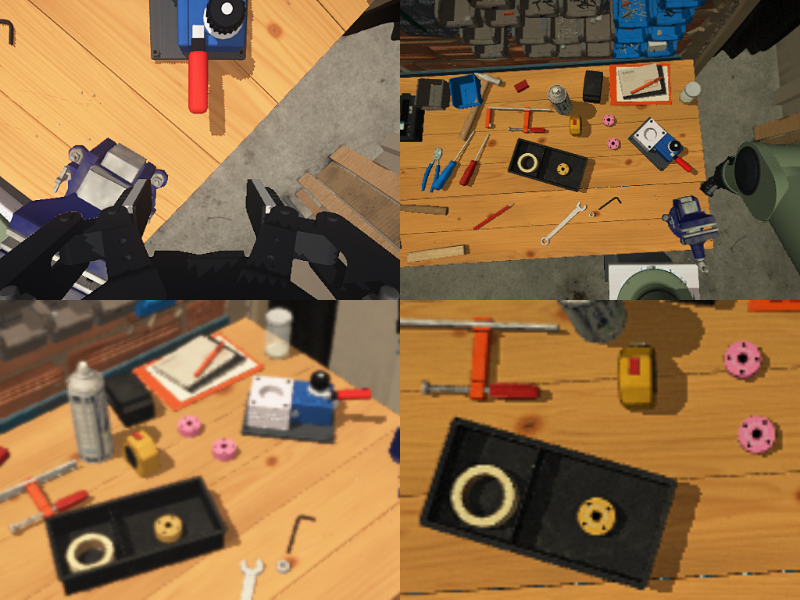

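The lever is up again, the flange lies flat in the larger compartment, and the bystanders are unmoved. I'll compare the lever numerically with the first pictures.

Run:
```python
from h import *
def red(a):
    hsv=cv2.cvtColor(a,cv2.COLOR_BGR2HSV); k=((hsv[...,0]<6)|(hsv[...,0]>174))&(hsv[...,1]>180)&(hsv[...,2]>90)
    n,l,st,c=cv2.connectedComponentsWithStats(k.astype(np.uint8)); return [(st[i].tolist(),c[i].round(1)) for i in range(1,n) if st[i,4]>100 and c[i][0]>450]
for i,c in enumerate(['scene','top']):
    f=optics.grab_frame(c); print(c,red(cv2.imread(f'pics/a{i}.png')),red(cv2.resize(f['frame'],(800,600))))
    k,q=np.cos(.7718),np.sin(.7718)
    print([proj(f,(.611+k*X[0],-.001+q*X[0],X[2]))*1.5625 for X in [(-.156,0,.072),(-.163,0,.037)]])
```

```text
scene [([511, 241, 27, 9, 189], array([524.4, 245. ]))] [([511, 241, 27, 9, 188], array([524.4, 245. ]))]
[array([525.27470408, 245.04024607]), array([526.30418087, 257.24630047])]
top [([550, 314, 33, 30, 409], array([566.6, 328.7]))] [([550, 314, 33, 30, 405], array([566.6, 328.6]))]
[array([567.9057742 , 328.94676163]), array([565.24685531, 333.17661935])]
```

The lever sits at the same pixels as at the start, so it is fully at rest.

```bash
python3 -c "
from workcell import job_done
print(job_done())"
```

```text
the job is handed in; nothing more can be done
None
```

I handed the job in: the brass flange lies flat in the tray's larger compartment, the lever (it was not locked, so I left the knob alone) is back at rest, and everything else looks unmoved; the hand-in gave no verdict.

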